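Bring the union nut round the bent tube and latch it on the port

TASK

Slide the hexagonal union nut along the bent steel tube, turning it with the bend, until it sits fully home against the port's shoulder, then swing the ball-ended latch down across the tube behind it and let go. The tube is a reference part: never let the nut press on it with more than 20 N, nor on the port with more than 25 N. Leave the loose fittings and tools round about where they are.

Things in the scene. Friction and masses are not known exactly. Their poses are not given: they have to be found in the camera images.
- stand: Fixed stand: aluminium plate 200 x 380 x 12 mm (long side 38 deg counter-clockwise from the stand's x); origin: centre of its underside, on the bench, z up. It holds the bent tube by its two ends only: a grey clamp foot (119 mm tall, 30 mm wide) at the start and the port (118 mm tall block) at the end, and carries the latch.
- tube: Rigid level steel tube, 12 mm thick, axis 100 mm above the bench. Origin and axes coincide with the stand's. From the foot it runs straight along +x for 70 mm or more, is bent to the left (seen from above) by 75 deg in all, and is straight again for the last 75 mm or more before the port. Bent by hand: radius from about 75 mm to almost straight. Its course in the bend is not given; feel it.
- foot (a point): Start of the tube, on its axis, at the face of the clamp foot.
- seat (a point): Point on the tube's axis where the nut's origin is when the nut is home, its end face flat on the port's shoulder, 15 mm short of the shoulder. The port is a round steel shoulder 38 mm in diameter, square to the tube (which runs here 75 deg counter-clockwise from the stand's x), standing 20 mm out of a grey block 118 mm tall.
- nut: Hexagonal steel nut on the tube: 30 mm long, 32 mm across flats, 37 mm across corners, 0.11-0.23 kg, bore 15 mm (1.5 mm play all round). Origin: centre of the bore, mid-length; x along the bore toward the port. Two flats stand upright (its +y and -y sides). It starts hanging still on the first straight, bore axis 1.7 mm below the tube's axis, centred sideways, at least 12 mm clear of the foot.
- latch (a joint): Latch angle, rad. 0 = closed, on its stop: the bar (10 x 10 mm) lies level across the tube, 1 mm above it and 3 mm behind the seated nut. 1.57 = upright. It starts swung back, 1.85 to 2.15, to the inside of the bend. Stiff pivot (0.08 N m): stays where it is left. If the nut is not fully home the bar lands on it.
- latch_hinge (a point): Pivot of the latch, 112 mm above the bench, beside a slim grey post 112 mm tall, 70 mm to the inside (left) of the last straight and 38 mm short of the shoulder. The pivot axis is level and parallel to the last straight.
- latch_knob (a point): Centre of the black ball, 20 mm in diameter, on the end of the latch bar, 98 mm from the pivot. It swings over in the upright plane square to the last straight; closed, it is 28 mm past the tube on the outside of the bend, 112 mm above the bench.
- adapter_a: Bystander: turned steel adapter 28 mm in diameter, 42 mm tall, standing loose on the stand's plate. Origin: centre of its underside.
- adapter_b: Bystander: turned steel adapter 34 mm in diameter, 36 mm tall, standing loose on the stand's plate. Origin: centre of its underside.
- gauge: Bystander: dial pressure gauge lying on its back, 64 mm in diameter, 26 mm tall, with a brass stem. Origin: centre of its underside.
- jar: Bystander: closed white jar, 54 mm in diameter, 70 mm tall, blue cap. Origin: centre of its underside.
- wrench: Bystander: spanner 170 mm long lying on the bench, along its x.
- screwdriver: Bystander: screwdriver lying on the bench, along its x.
- spacer: Bystander: steel spacer ring 40 mm in diameter, 16 mm tall. Origin: centre of its underside.

How it is judged (in metres and radians):
On the way:
1. the nut is brought home against the port's shoulder while the latch is still swung back (distance between nut and seat below 0.004 m and value of joint latch above 1 rad), for 0.2 s.
At the end, for the whole second after the job is handed in: The nut's centre is within 4 mm of the seat point (home on the port's shoulder), the latch is closed across the tube behind it (joint below 0.12 rad), and the nut is at rest (distance between nut and seat below 0.004 m and value of joint latch below 0.12 rad and linear speed of nut below 0.01 m/s); the robot touches nothing.
It fails at once if the nut presses on the tube with more than 20 N (contact force between nut and tube above 20 N).
It fails at once if the nut is pressed against the port, the latch or the rest of the stand with more than 25 N (contact force between nut and stand above 25 N).
It fails at once if a loose bystander is moved by more than 30 mm (distance of any of adapter_a, adapter_b, gauge, jar, wrench, screwdriver, spacer from where it was at the start of the episode above 0.03 m).
It also fails if it takes over 72 s, if anything falls off the work surface, if the arm or the gripper's body presses on something with over 40 N, if the wrist force passes 120 N, or if a joint passes its speed limit or range.

ROBOT

A 6-joint arm with a two-finger parallel gripper is mounted at the origin on the work surface. World frame = base frame: x ahead of the robot, y to its left, z up, the work surface at z = 0. Lengths are in mm, angles in rad, forces in N, time in s.
With the tool pointing down it reaches from about 300 to 775 mm from the base axis. Payload 14.6 kg.
Tool frame: the origin (TCP) lies midway between the tips of the shut fingers; the grasp point (between the pads) lies grasp_offset behind it (grasp_offset is the distance from the TCP to the grasp point, in mm); z points along the fingers, y is the line along which they close (so a half turn about z gives the same grasp; the last joint's range is limited). The gripper opens to 94 mm and grips with 3 to 60 N. Pads are 16 mm wide; open, the fingers measure 119 mm over their backs; the gripper's body (75 mm by 177 mm) begins 78 mm behind the grasp point.
Start: joints at [1.089, 0.3, 1.521, -0, 1.321, -0.067], TCP at [221.65, 503.349, 205.446] pointing down, gripper open.
Joint ranges: [-3.03, 3.03], [-0.79, 2.21], [0.23, 2.52], [-1.04, 4.18], [0, 3.07], [-2.55, 2.55]. Speed limits (rad/s): [2.22, 2.22, 2.57, 3.14, 3.14, 3.14].

INTERFACE

Orientations are given as [roll, pitch, yaw] about the fixed x, y, z axes, in that order (R = Rz(yaw) Ry(pitch) Rx(roll)).
In Python, from cell import * gives the robot as it stands. The module is installed in compiled form; this text tells all that it offers.
- The arm moves only by the shell command python3 -m jog 'ROWS' [FORCE]. ROWS is JSON, a list of rows, each a list of 3 entries, a list of its own where there are three numbers: the finger opening in mm, from 0 to 94, then the shift along the tool's x, y, z in units of 50 mm (1.0 is 50 mm), then the turn about the tool's z in units of 180 degrees (1.0 is 180 degrees). In form: [[fingers, [dx, dy, dz], twist], ...]. A call has 1 to 20 rows; each row shifts and turns the commanded pose from where the row before left it, along the tool's axes as they then stand; what a row does not reach is not made up. A row lasts 1/10 s, in which the tool goes at most 50 mm and 8.59 degrees, less where a joint would pass 70% of its speed; a pose out of reach is approached as far as the arm can. A call with a number of a shift or a turn outside -1 to 1 is refused whole. A call with a gripper value outside its range is refused whole. The fingers move at their own pace and stop on an object; FORCE is the grip in N (left out, the last holds). Time passes only in rows, so rows that do not move let the fingers close. It gives the time, the measured TCP pose, the force, the opening and the grip force at its end, in the units of the state.
- read_state(): the state, without advancing time (a new reading comes with each control period).
- camera(name): name is "scene" or "side" or "wrist"; returns the picture (384x512x3 uint8, red, green, blue); there is no depth.
- calibration(name): a dict with "mtx" (3x3 intrinsics, pixels), "cam_to_world" (4x4, takes a point from camera to world coordinates); the wrist camera has in their place "hand_eye" (4x4, takes a point from camera to tool coordinates, whose origin is the TCP and whose axes are the flange's). Camera axes: x right, y down, z forward; pixel columns grow to the right and rows downward; lengths in mm; the calibration is good to about 2 mm. The wrist camera is an equidistant fisheye: a pixel r from the principal point sees the ray r / f radians off the axis. A picture is of the moment at which its call begins: read the wrist's pose just before it. calibration takes no time and is no camera call.
- sign_off(): hands the job in; it is judged then, once.
Trained networks look in the newest picture that a camera, given by its name, has taken for a name from the list of things; names that differ only in an ending like _2 or _b are one class to them, and where a whole thing is asked for, a point or a joint stands for the part that bears it (a point fixed in the world has none). Each returns a list of dicts, best first, with "conf" (0 to 1); they miss things now and then, are a little off and sometimes report something else, mostly with a low value. They report only what shows in the picture. A call takes as long as a camera call.
- regions_of(camera, query): "pixels" (384x512 bool, what is visible of it) and "rect" ([centre column, centre row, width, height] in pixels, round what is visible of it).
The state is a dict: "clock": time; "joints": joint angles; "qd": joint speeds; "effort": joint torques, N m; "eef_pos": TCP position; "eef_rot": TCP orientation; "wrist_force": force on the tool from outside, world axes, zero at the start; "moment": the same for the moment, N m; "finger_gap": finger opening in mm; "finger_force": force on a finger pad.
Only numpy, scipy, OpenCV 4.12 (cv2) and the standard library are available. Lean on these libraries where they do the work, as an engineer would, in place of code of your own. Each camera call takes 0.05 s, during which the arm holds its last target. There are 200 camera calls.

## Working session

There is one attempt and no reset: what is moved stays moved. The work goes in short steps, Python scripts to look and compute and a shell command to move; the robot and the scene stay as the last step left them, time stands still between calls to the robot, and variables do not carry over. Pictures are saved under pics/ and viewed, at most 13 in all, crops included, and the job is handed in when it is done.

```bash
mkdir -p pics
python3 - <<'E'
from cell import *
import cv2,numpy as np
s=read_state();print({k:np.round(v,3).tolist() for k,v in s.items()})
try: print(grasp_offset)
except Exception as e: print(e)
for n in("scene","side","wrist"):
    im=camera(n);cv2.imwrite(f"pics/{n}0.png",im[:,:,::-1])
    c=calibration(n);print(n,{k:np.round(v,3).tolist() for k,v in c.items()})
    for q in("stand","tube","nut","latch","latch_knob","latch_hinge"):
        for r in regions_of(n,q)[:2]: print(n,q,round(r["conf"],2),np.round(r["rect"],1).tolist(),int(r["pixels"].sum()))
a=cv2.imread("pics/scene0.png");b=cv2.imread("pics/side0.png")
E
```

```text
{'clock': 0.0, 'joints': [1.089, 0.3, 1.522, -0.0, 1.321, -0.067], 'qd': [-0.001, 0.001, 0.001, -0.0, -0.003, 0.0], 'effort': [0.002, -53.181, -35.273, 0.071, 0.024, -0.0], 'eef_pos': [221.522, 503.112, 204.878], 'eef_rot': [-3.14, -0.0, 2.727], 'wrist_force': [0.237, -0.03, -0.477], 'moment': [-0.029, 0.01, -0.01], 'finger_force': 0.0, 'finger_gap': 94.145}
18.8
scene {'mtx': [[440.331, 0.0, 262.093], [0.0, 440.331, 181.374], [0.0, 0.0, 1.0]], 'cam_to_world': [[-0.091, 0.622, -0.778, 1551.231], [0.996, 0.069, -0.061, 58.169], [0.015, -0.78, -0.626, 933.343], [0.0, 0.0, 0.0, 1.0]]}
scene stand 0.73 [260.9, 184.8, 128.4, 99.3] 5587
scene tube 0.76 [256.1, 189.9, 107.0, 28.9] 403
scene latch 0.62 [221.5, 191.2, 12.8, 13.7] 43
scene latch_knob 0.62 [281.9, 152.6, 13.7, 34.0] 171
scene latch_hinge 0.83 [259.5, 188.9, 130.8, 102.9] 5783
scene latch_hinge 0.42 [278.5, 151.6, 12.7, 36.9] 170
side {'mtx': [[352.569, 0.0, 258.828], [0.0, 352.569, 187.881], [0.0, 0.0, 1.0]], 'cam_to_world': [[0.936, -0.236, 0.261, 297.486], [-0.351, -0.655, 0.669, -581.274], [0.013, -0.717, -0.696, 686.575], [0.0, 0.0, 0.0, 1.0]]}
side stand 0.93 [272.0, 220.8, 149.0, 143.5] 9351
side tube 0.64 [272.0, 194.3, 92.0, 72.4] 527
side nut 0.81 [312.4, 223.8, 14.9, 19.9] 253
side latch 0.76 [224.8, 164.4, 14.2, 29.1] 179
side latch_knob 0.69 [222.9, 163.1, 16.2, 32.1] 191
side latch_hinge 0.56 [273.8, 220.9, 150.4, 146.4] 9456
side latch_hinge 0.48 [246.7, 127.5, 47.8, 15.0] 214
wrist {'mtx': [[297.319, 0.0, 254.695], [0.0, 297.319, 193.43], [0.0, 0.0, 1.0]], 'hand_eye': [[-0.0, -0.97, -0.242, 70.207], [1.0, -0.0, 0.0, 0.597], [-0.0, -0.242, 0.97, -178.586], [0.0, 0.0, 0.0, 1.0]]}
```

Run:
```python
import cv2,numpy as np
a=cv2.imread("pics/scene0.png")[110:260,170:360];b=cv2.imread("pics/side0.png")[110:310,170:370]
cv2.imwrite("pics/sc.png",cv2.resize(a,None,fx=4,fy=4,interpolation=cv2.INTER_CUBIC)[:600])
cv2.imwrite("pics/sd.png",cv2.resize(b,None,fx=3,fy=3,interpolation=cv2.INTER_CUBIC))
```

```text
(no output)
```

View pics/sc.png

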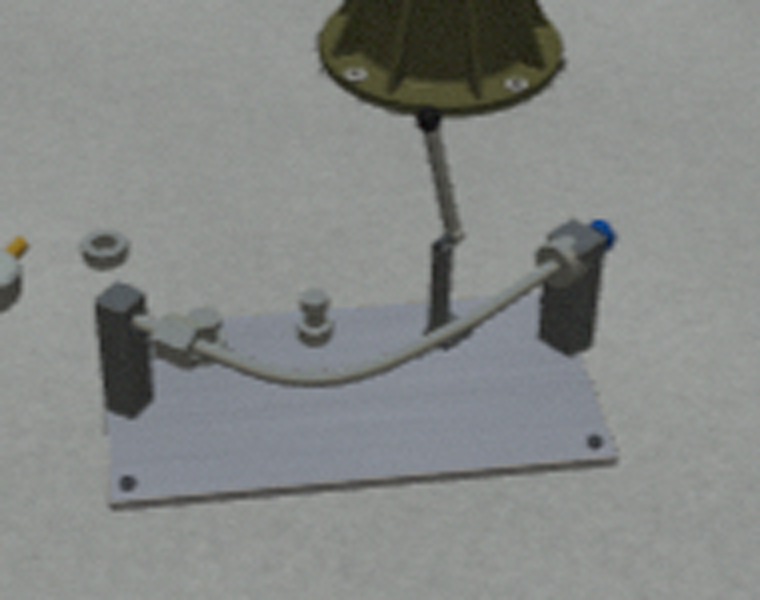

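View pics/sd.png

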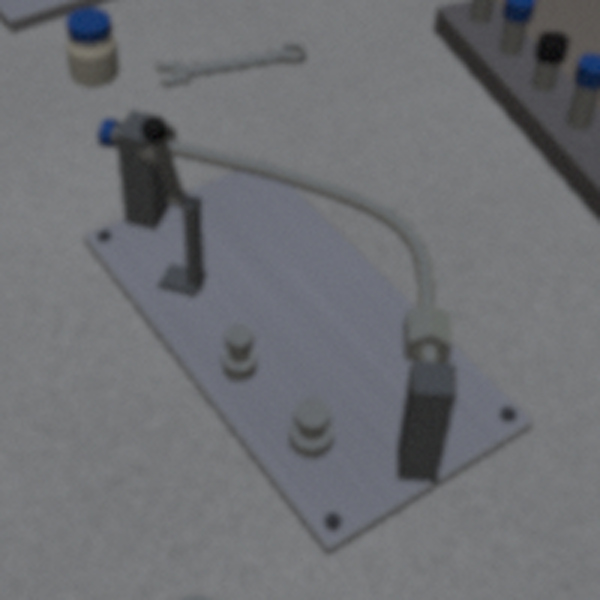

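View pics/wrist0.png

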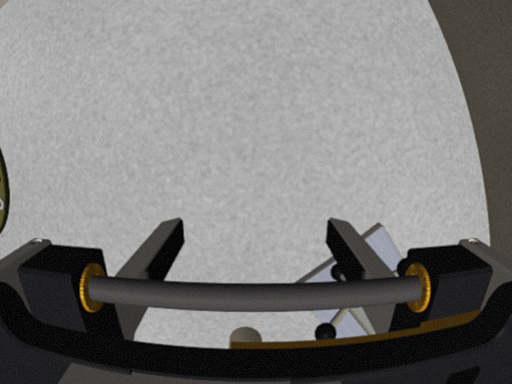

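Scene: the foot is at left (crop 125,290), with the nut beside it (180,340). The latch leans back toward the robot base, knob at (430,118), and the port is at right (570,255). Side: nut at (428,335), port at (145,170), knob at (153,130). Wrist: the stand shows only at the lower right.

```bash
cat > h.py <<'E'
from cell import *
import numpy as np,cv2
from scipy.spatial.transform import Rotation as R
def rays(cam,px,st=None):
    px=np.atleast_2d(np.asarray(px,float));c=calibration(cam);K=np.array(c["mtx"])
    u=(px-[K[0,2],K[1,2]])/K[0,0]
    if cam!="wrist": T=np.array(c["cam_to_world"]);d=np.c_[u,np.ones(len(u))]
    else:
        r=np.linalg.norm(u,axis=1)+1e-9;d=np.c_[u*(np.sin(r)/r)[:,None],np.cos(r)]
        W=np.eye(4);W[:3,:3]=R.from_euler("xyz",st["eef_rot"]).as_matrix();W[:3,3]=st["eef_pos"];T=W@np.array(c["hand_eye"])
    return T[:3,3],d@T[:3,:3].T
def onz(cam,px,z,st=None):
    o,d=rays(cam,px,st);return (o+d*((z-o[2])/d[:,2])[:,None])[:,:2]
E
python3 - <<'E'
from h import *
from scipy.optimize import least_squares
S=onz("side",[[199.3,189.3],[280,292.7],[346.7,251]],12);C=onz("scene",[[198,235.75],[324.25,225]],12)
print(S.round(0).tolist(),C.round(0).tolist())
# knob
o1,d1=rays("side",[170+153/3,110+130/3]);o2,d2=rays("scene",[170+429/4,110+118/4])
A=np.c_[d1[0],-d2[0]];t=np.linalg.lstsq(A,o2-o1,rcond=None)[0];print("knob",o1+t[0]*d1[0],o2+t[1]*d2[0])
# correspondences: long corners
L=np.array([[190,100],[190,-100],[-190,-100],[-190,100]])
obs=np.r_[S,C]
best=None
for k in range(4):
  for idx in ([0,1,2,2,3],[3,2,1,1,0],[3,2,1,1,0]):
    pass
import itertools
for idx in itertools.product(range(4),repeat=5):
    if len(set(idx))<4: continue
    P=L[list(idx)]
    a=P-P.mean(0);b=obs-obs.mean(0);H=a.T@b;U,_,V=np.linalg.svd(H);D=np.diag([1,np.linalg.det(V.T@U.T)]);r=V.T@D@U.T
    t=obs.mean(0)-r@P.mean(0);e=np.sqrt(((P@r.T+t-obs)**2).sum(1).mean())
    if best is None or e<best[0]: best=(e,idx,t,np.arctan2(r[1,0],r[0,0]))
print(best,"stand yaw deg",np.degrees(best[3])-38, "or +180")
for n,pts,z in(("side",{"foot":[170+432/3,110+352/3],"nut":[170+428/3,110+325/3],"portshoulder":[170+170/3,110+148/3]},100),("scene",{"foot":[170+140/4,110+322/4],"nut":[170+180/4,110+342/4],"port":[170+555/4,110+265/4],"bend":[170+310/4,110+380/4]},100)):
  for k,p in pts.items(): print(n,k,onz(n,p,z).round(0))
E
```

```text
[[395.0, 116.0], [480.0, -245.0], [668.0, -201.0]] [[677.0, -193.0], [593.0, 171.0]]
knob [438.81850371  13.13200224 202.49898991] [438.46194278  13.63427368 203.01163633]
(np.float64(6.181115619701675), (0, 3, 2, 2, 1), array([534.66648374, -37.90048418]), np.float64(1.8006778649690087)) stand yaw deg 65.17124192535215 or +180
side foot [[ 586. -172.]]
side nut [[ 595. -148.]]
side portshoulder [[476. 110.]]
scene foot [[ 577. -186.]]
scene nut [[ 596. -153.]]
scene port [[475. 117.]]
scene bend [[627. -55.]]
```

```bash
python3 -m jog '[[94,[-0.3,-0.2,-0.3],0],[94,[-0.58,-0.46,-0.5],0],[94,[-0.58,-0.46,-0.5],0],[94,[-0.58,-0.46,-0.5],0],[94,[-0.58,-0.46,-0.5],0],[94,[-0.58,-0.46,-0.2],0],[94,[-0.58,-0.46,0],0],[94,[-0.58,-0.46,0],0],[94,[-0.58,-0.46,0],0],[94,[-0.58,-0.46,0],0],[94,[-0.58,-0.46,0],0],[94,[-0.58,-0.46,0],0],[94,[-0.58,-0.46,0],0],[94,[-0.58,-0.46,0],0],[94,[-0.58,-0.46,0],0],[94,[-0.58,-0.46,0],0],[94,[-0.58,-0.46,0],0],[94,[-0.58,-0.46,0],0],[94,[-0.58,-0.46,0],0],[94,[-0.58,-0.46,0],0]]' && python3 -m jog '[[94,[-0.3,-0.2,0],0.046],[94,[0,0,0.2],0.046],[94,[0,0,0.2],0.046],[94,[0,0,0.2],0.046],[94,[0,0,0.2],0.046],[94,[0,0,0.2],0.046],[94,[0,0,0],0.046],[94,[0,0,0],0.046],[94,[0,0,0],0.046],[94,[0,0,0],0.046],[94,[0,0,0],0.046],[94,[0,0,0],0],[94,[0,0,0],0]]'
python3 - <<'E'
from h import *
s=read_state();im=camera("wrist");cv2.imwrite("pics/w1.png",cv2.resize(im[:,:,::-1],(768,576)))
print(s["clock"],s["eef_pos"],s["eef_rot"],s["joints"],s["wrist_force"])
for q in("tube","nut","latch_knob"):
    for r in regions_of("wrist",q)[:2]: print(q,round(r["conf"],2),np.round(r["rect"],1).tolist(),int(r["pixels"].sum()))
E
```

```text
clock: 3.05
eef_pos: [560.0, -135.4, 330.4]
eef_rot: [-3.142, 0.0, 2.727]
wrist_force: [0.7, 1.6, 0.5]
finger_gap: 94.0
finger_force: 0.0
clock: 4.35
eef_pos: [569.2, -149.0, 280.4]
eef_rot: [3.142, 0.0, 1.142]
wrist_force: [0.9, 0.7, 0.6]
finger_gap: 94.0
finger_force: 0.0
4.35 [ 569.22063775 -149.03134118  280.44353401] [3.14158797e+00 6.41823802e-06 1.14155567e+00] [-3.18307636e-01  3.44568282e-01  1.29011735e+00 -6.91172648e-06
  1.50690308e+00  1.10933461e-01] [0.94964706 0.70036251 0.62012771]
tube 0.75 [194.0, 117.2, 181.4, 178.7] 2638
nut 0.94 [274.6, 176.9, 29.0, 29.0] 724
latch_knob 0.75 [86.8, 101.4, 61.1, 40.7] 752
```

View pics/w1.png

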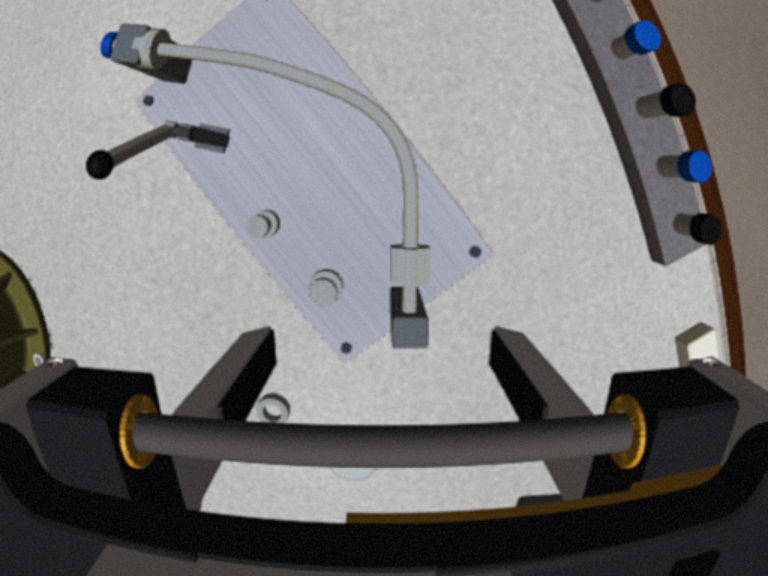

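The wrist view shows everything clearly: nut at (410,265), foot at (408,320), bend at (390,120), port shoulder at (155,48) and knob at (100,165). Next I extract the centreline.

Run:
```python
from h import *
from scipy.optimize import least_squares
s=read_state();camera("wrist")
m=regions_of("wrist","tube")[0]["pixels"];n=regions_of("wrist","nut")[0]["pixels"]
k=regions_of("wrist","latch_knob")[0]["pixels"]
def w(mask,z):
    v,u=np.nonzero(mask);return onz("wrist",np.c_[u,v],z,s)
P=w(m,100);N=w(n,105);print("nut mean",N.mean(0),"extent",N.min(0),N.max(0))
# model: line1 (p1,psi), line2 dir psi+75; arc between (single radius approx just for lines): fit lines on end subsets
ps=1.137
for it in range(3):
    def q(P):c,s_=np.cos(ps),np.sin(ps);return P@np.array([[c,-s_],[s_,c]])
    Q=q(P);nq=q(N.mean(0)[None])[0]
    a=Q[(Q[:,0]>nq[0]+18)&(Q[:,0]<nq[0]+40)];
    e=np.radians(75);T=np.array([np.cos(e),np.sin(e)]);U=np.array([-T[1],T[0]])
    t=Q@T;u=Q@U;f=(t>t.max()-65)&(t<t.max()-5)
    g2=np.polyfit(t[f],u[f],1)[0];ps=ps+g2
    print("psi",np.degrees(ps),"first y",a[:,1].mean(),np.polyfit(a[:,0],a[:,1],1)[0],"nut q",nq,"last slope",g2,"u",u[f].mean(),"t end",t.max())
c,s_=np.cos(ps),np.sin(ps);B=np.array([[c,-s_],[s_,c]])
# centreline by bins of arclength-ish: angle about a centre on inside
Q=P@B
O=Q.mean(0)+[-60,60];an=np.degrees(np.arctan2(Q[:,1]-O[1],Q[:,0]-O[0]));rr=np.hypot(*(Q-O).T)
W=[]
for lo in np.arange(an.min(),an.max(),5):
    i=(an>=lo)&(an<lo+5)
    if i.sum()>8:
        th=np.radians(lo+2.5);r=(np.percentile(rr[i],2)+np.percentile(rr[i],98))/2
        W.append((O+r*np.array([np.cos(th),np.sin(th)]))@B.T)
W=np.array(W);print(W.round(0).tolist())
d=np.diff(W,axis=0);print(np.degrees(np.arctan2(d[:,1],d[:,0])).round(0).tolist(),np.hypot(*d.T).round(0).tolist())
v,u=np.nonzero(m|n)
np.save("tube.npy",W)
```

```text
Traceback (most recent call last):
IndexError: list index out of range
```

```bash
cat >> h.py <<'E'
def find(cam,q,n=5):
    for _ in range(n):
        s=read_state();camera(cam);r=regions_of(cam,q)
        if r: return r[0]["pixels"],s,r[0]["conf"]
    raise SystemExit("not found "+q)
E
python3 - <<'E'
from h import *
m,s,cm=find("wrist","tube");n,s,cn=find("wrist","nut");print(cm,cn)
def w(mask,z):
    v,u=np.nonzero(mask);return onz("wrist",np.c_[u,v],z,s)
P=w(m,100);N=w(n,107);print("nut mean",N.mean(0))
ps=1.137
e=np.radians(75);T=np.array([np.cos(e),np.sin(e)]);U=np.array([-T[1],T[0]])
for it in range(3):
    c,s_=np.cos(ps),np.sin(ps);B=np.array([[c,-s_],[s_,c]])
    Q=P@B;nq=N.mean(0)@B
    a=Q[(Q[:,0]>nq[0]+18)&(Q[:,0]<nq[0]+40)]
    t=Q@T;u=Q@U;f=(t>t.max()-60)&(t<t.max()-5)
    g2=np.polyfit(t[f],u[f],1)[0]
    print("psi",np.degrees(ps),"first y",a[:,1].mean(),"slope",np.polyfit(a[:,0],a[:,1],1)[0],"nut q",nq,"last slope",g2)
    ps+=g2
print("last line pt near end (world)",(T*(t.max())+U*u[f].mean())@B.T,"dir deg",np.degrees(ps)+75)
O=Q.mean(0)+[-60,60];an=np.degrees(np.arctan2(Q[:,1]-O[1],Q[:,0]-O[0]));rr=np.hypot(*(Q-O).T)
W=[]
for lo in np.arange(an.min(),an.max(),5):
    i=(an>=lo)&(an<lo+5)
    if i.sum()>8:
        th=np.radians(lo+2.5);r=(np.percentile(rr[i],2)+np.percentile(rr[i],98))/2
        W.append((O+r*np.array([np.cos(th),np.sin(th)]))@B.T)
W=np.array(W);print(W.round(0).tolist())
d=np.diff(W,axis=0);print(np.degrees(np.arctan2(d[:,1],d[:,0])).round(0).tolist(),np.hypot(*d.T).round(0).tolist())
np.save("tube.npy",W)
v,u=np.nonzero(m);j=np.argsort(u)[:10];print("left end px",u[j].mean(),v[j].mean())
E
```

```text
0.7 0.64
nut mean [ 590.26728986 -155.0528702 ]
psi 65.1453013063746 first y -602.0030068778904 slope -0.013203940709890073 nut q [ 107.40892422 -600.7663348 ] last slope -0.0032713460897607826
psi 64.95786698210468 first y -601.554730335588 slope -0.01047946708583876 nut q [ 109.37366059 -600.41174906] last slope -0.00015148872149727495
psi 64.94918731771905 first y -601.533815655004 slope -0.010353305736138997 nut q [ 109.46461494 -600.39517329] last slope -7.015614362783585e-06
last line pt near end (world) [474.06798615 114.4461898 ] dir deg 139.94878535262538
[[576.0, -184.0], [585.0, -174.0], [600.0, -136.0], [605.0, -126.0], [609.0, -115.0], [614.0, -106.0], [618.0, -95.0], [621.0, -85.0], [623.0, -74.0], [624.0, -63.0], [623.0, -53.0], [620.0, -42.0], [617.0, -32.0], [612.0, -23.0], [607.0, -14.0], [601.0, -6.0], [595.0, 1.0], [589.0, 9.0], [582.0, 16.0], [576.0, 22.0], [570.0, 29.0], [563.0, 36.0], [557.0, 43.0], [550.0, 51.0], [542.0, 58.0], [533.0, 65.0], [524.0, 73.0], [514.0, 81.0], [502.0, 92.0], [489.0, 102.0], [475.0, 107.0]]
[47.0, 69.0, 62.0, 70.0, 64.0, 68.0, 73.0, 79.0, 85.0, 99.0, 102.0, 108.0, 117.0, 124.0, 126.0, 129.0, 129.0, 132.0, 132.0, 133.0, 134.0, 134.0, 131.0, 136.0, 143.0, 139.0, 139.0, 136.0, 143.0, 161.0] [14.0, 41.0, 12.0, 11.0, 11.0, 11.0, 11.0, 11.0, 11.0, 11.0, 11.0, 11.0, 11.0, 10.0, 10.0, 10.0, 9.0, 9.0, 9.0, 9.0, 9.0, 10.0, 10.0, 11.0, 11.0, 12.0, 13.0, 16.0, 17.0, 15.0]
left end px 106.3 32.7
```

```bash
python3 -m jog '[[94,[0.03,0.22,0.2],0.002],[94,[0.03,0.22,0.4],0],[80,[0,0,0.5],0],[70,[0,0,0.5],0],[60,[0,0,0.5],0],[60,[0,0,0.5],0],[60,[0,0,0.2],0],[60,[0,0,0],0],[60,[0,0,0],0]]'
python3 - <<'E'
from h import *
n,s,cn=find("wrist","nut");print(cn,s["eef_pos"],s["eef_rot"])
v,u=np.nonzero(n);p=onz("wrist",np.c_[u,v],108,s)
y=s["eef_rot"][2];tx=np.array([np.cos(y),np.sin(y)]);ty=np.array([np.sin(y),-np.cos(y)])
d=p-s["eef_pos"][:2];a=d@tx;b=d@ty;print("tool x range",np.percentile(a,[1,50,99]),"tool y",np.percentile(b,[1,50,99]))
E
```

```text
clock: 5.8
eef_pos: [590.9, -155.8, 141.7]
eef_rot: [3.14, -0.0, 1.131]
wrist_force: [0.3, -0.1, 0.0]
finger_gap: 60.1
finger_force: 0.0
0.67 [ 590.88626156 -155.77137145  141.65263512] [ 3.14021853e+00 -1.68338826e-04  1.13097007e+00]
tool x range [-16.77375283   1.87032086  19.62078813] tool y [-15.6513674   -0.59334914  15.00205779]
```

```bash
python3 -m jog '[[50,[0,-0.01,0.4],0],[46,[0,0,0.4],0],[46,[0,0,0.3],0],[40,[0,0,0],0],[30,[0,0,0],0],[30,[0,0,0],0],[30,[0,0,0],0],[30,[0,0,0],0],[30,[0,0,0],0]]' 4
```

```text
clock: 6.8
eef_pos: [590.6, -155.6, 86.4]
eef_rot: [3.139, -0.0, 1.131]
wrist_force: [2.3, -1.0, 5.2]
finger_gap: 31.7
finger_force: 4.0
```

```bash
python3 -m jog '[[30,[0.05,0,0],0],[30,[0.05,0,0],0]]' && python3 -m jog '[[30,[0.1,0,0],0],[30,[0.1,0,0],0],[30,[0.1,0,0],0],[30,[0.1,0,0],0],[30,[0.05,0,0],0],[30,[0,0,0],0]]'
```

```text
clock: 7.0
eef_pos: [592.5, -151.4, 86.0]
eef_rot: [3.14, 0.001, 1.131]
wrist_force: [2.4, -5.1, 4.5]
finger_gap: 31.5
finger_force: 4.0
clock: 7.6
eef_pos: [602.1, -130.5, 85.8]
eef_rot: [3.14, -0.0, 1.131]
wrist_force: [3.8, -2.0, 4.3]
finger_gap: 32.2
finger_force: 4.0
```

```bash
python3 -m jog '[[60,[0,0,0],0],[60,[0,0,0],0],[60,[0,0,0],0],[60,[0,0,-0.3],0],[60,[0,0,-0.5],0],[60,[-0.1,0,-0.5],0],[0,[-0.2,0,-0.2],0.045],[0,[0,0,0],0.046],[0,[0,0,0],0.046],[0,[0,0,0],0.046],[0,[0,0,0],0.046],[0,[0,0,0],0.046],[0,[0,0,0],0.046],[0,[0,0,0],0.046],[0,[0,0,0],0.046],[0,[0,0,0],0.046],[0,[0,0,0],0.046],[0,[0,0,0],0],[0,[0,0,0],0]]' 10
python3 - <<'E'
from h import *
s=read_state();im=camera("wrist");cv2.imwrite("pics/w2.png",im[:,:,::-1]);print(s["eef_pos"],s["eef_rot"],s["finger_gap"])
n,s,cn=find("wrist","nut");print(cn)
v,u=np.nonzero(n);p=onz("wrist",np.c_[u,v],106,s)
y=np.radians(65);tx=np.array([np.cos(y),np.sin(y)]);ty=np.array([np.sin(y),-np.cos(y)])
d=p-s["eef_pos"][:2];print("along",np.percentile(d@tx,[1,50,99]),"right",np.percentile(d@ty,[1,50,99]))
E
```

```text
clock: 9.5
eef_pos: [595.3, -144.1, 161.1]
eef_rot: [-3.142, -0.0, -0.451]
wrist_force: [0.2, 0.8, -1.0]
finger_gap: 0.9
finger_force: 0.0
[ 595.30371986 -144.09167303  161.09162723] [-3.14151806e+00 -4.17930822e-04 -4.51226011e-01] 0.9257087624158312
0.59
along [-0.43204621 15.79769977 30.64922834] right [-14.41283779   4.52136087  20.5530122 ]
```

View pics/w2.png

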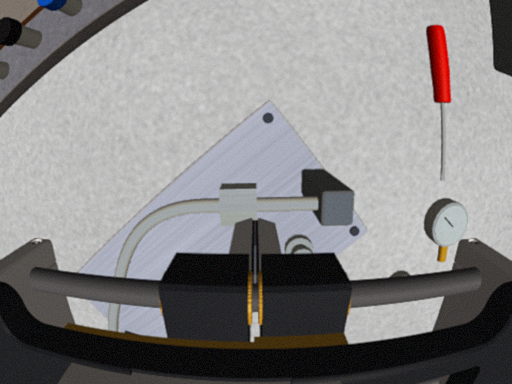

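Picture: nut at (238,203), foot at (335,205), roughly 49 mm gap between them, closed fingers just inside the tube. I'll move behind the nut, lower to just over the tube, and compute the path for the push.

```bash
python3 -m jog '[[0,[0.02,0.16,0.1],0],[0,[0,0.16,0.4],0],[0,[0,0,0.4],0],[0,[0,0,0.15],0],[0,[0,0,0],0],[0,[0,0,0],0]]'
cat > path.py <<'E'
from h import *
from scipy.interpolate import splprep,splev
W=np.load("tube.npy")[2:-2]
c,s=np.cos(np.radians(65)),np.sin(np.radians(65))
T=np.array([-.766,.6428]);U=np.array([-.6428,-.766])
# start straight from the known line, end straight from the fitted line
L1=[np.array([c*x+s*601.5,s*x-c*601.5]) for x in (85,95,105,115,125,135)]
ul=np.mean([w@U for w in W[-6:-1]])
L2=[T*t+U*ul for t in (-350,-340,-330,-320,-310,-300)]
M=[w for w in W if w@T<-360 and w@[c,s]>140]
P=np.array(L1+M+L2)
tck,_=splprep(P.T,s=len(P)*0.35)
f=np.linspace(0,1,4000);X=np.array(splev(f,tck)).T;D=np.array(splev(f,tck,der=1)).T
S=np.r_[0,np.cumsum(np.hypot(*np.diff(X,axis=0).T))];A=np.arctan2(D[:,1],D[:,0])
def plan(ds,n):
    st=read_state();p=np.array(st["eef_pos"][:2]);y=st["eef_rot"][2]
    i=np.argmin(np.hypot(*(X-p).T));s0=S[i];send=np.interp(-331.5,X@T,S)
    print("s",s0,"to go",send-s0,"lateral",(p-X[i])@[-np.sin(A[i]),np.cos(A[i])],"yaw err deg",np.degrees(A[i]-np.pi/2-y),"z",st["eef_pos"][2],"dir",np.degrees(A[i]))
    rows=[]
    for k in range(1,n+1):
        sk=s0+ds*k;q=np.array([np.interp(sk,S,X[:,j]) for j in (0,1)]);a=np.interp(sk,S,A)-np.pi/2
        d=q-p;R_=[np.cos(y),np.sin(y)],[np.sin(y),-np.cos(y)]
        tw=np.clip(-(a-y)/np.pi,-.045,.045)
        r=[0,[round(float(d@R_[0])/50,3),round(float(d@R_[1])/50,3),0],round(float(tw),3)];rows.append(r)
        p=p+50*(r[1][0]*np.array(R_[0])+r[1][1]*np.array(R_[1]));y-=r[2]*np.pi
    print(str(rows).replace(" ",""));print("line u",ul)
E
python3 - <<'E'
from path import *
plan(4,20)
k=np.gradient(A,S);print("min R",1/k.max());print([(round(S[i]),round(np.degrees(A[i]))) for i in range(0,4000,200)])
E
```

```text
clock: 10.25
eef_pos: [589.3, -159.1, 108.3]
eef_rot: [-3.142, -0.0, -0.455]
wrist_force: [1.0, 0.0, -0.0]
finger_gap: 0.5
finger_force: 0.0
s 19.6571003255442 to go 298.6778035716449 lateral -0.26208459251352617 yaw err deg 1.5205863574661245 z 108.34054536354034 dir 65.43702555765276
[[0,[-0.007,-0.08,0],-0.005],[0,[0.0,-0.08,0],0.003],[0,[0.001,-0.08,0],0.002],[0,[0.0,-0.08,0],0.002],[0,[0.0,-0.08,0],0.001],[0,[0.0,-0.08,0],0.001],[0,[0.0,-0.08,0],-0.0],[0,[0.0,-0.08,0],-0.001],[0,[0.0,-0.08,0],-0.001],[0,[-0.0,-0.08,0],-0.002],[0,[-0.001,-0.08,0],-0.003],[0,[-0.0,-0.08,0],-0.004],[0,[-0.001,-0.08,0],-0.005],[0,[-0.0,-0.079,0],-0.006],[0,[-0.001,-0.081,0],-0.006],[0,[-0.001,-0.079,0],-0.008],[0,[-0.001,-0.08,0],-0.009],[0,[-0.001,-0.08,0],-0.009],[0,[-0.002,-0.08,0],-0.011],[0,[-0.001,-0.08,0],-0.01]]
line u -392.59073710306745
min R 65.44154798022485
[(0, 70), (17, 66), (35, 64), (52, 63), (70, 66), (88, 71), (105, 80), (123, 91), (140, 105), (157, 116), (175, 122), (192, 127), (210, 130), (227, 133), (245, 136), (262, 138), (280, 139), (298, 140), (315, 140), (332, 139)]
```

```bash
python3 -m jog '[[0,[-0.005,-0.04,0],-0.005],[0,[0,-0.04,0],0],[0,[0,-0.06,0],0],[0,[0,-0.08,0],0],[0,[0,-0.08,0],0],[0,[0,-0.08,0],0]]' && python3 -m jog '[[0,[0,-0.08,0],0],[0,[0,-0.08,0],0],[0,[0,-0.08,0],0],[0,[0,-0.08,0],-0.002],[0,[0,-0.08,0],-0.002]]'
python3 - <<'E'
from path import *
plan(4,16)
n,s,cn=find("wrist","nut");v,u=np.nonzero(n);p=onz("wrist",np.c_[u,v],106,s)
d=p-s["eef_pos"][:2];y=s["eef_rot"][2];print(cn,"fwd",np.percentile(-d@[np.sin(y),-np.cos(y)],[1,50,99]))
E
```

```text
clock: 10.85
eef_pos: [597.3, -141.3, 108.1]
eef_rot: [3.142, -0.0, -0.44]
wrist_force: [-0.1, -1.4, 1.6]
finger_gap: 0.5
finger_force: 1.1
clock: 11.35
eef_pos: [605.7, -123.2, 108.0]
eef_rot: [3.142, -0.0, -0.427]
wrist_force: [-0.5, -2.3, 0.8]
finger_gap: 0.7
finger_force: 1.4
s 59.10679585761507 to go 259.22810803957407 lateral 0.8668070833854266 yaw err deg -1.67728021485239 z 107.99123719302084 dir 63.86964522772605
[[0,[0.019,-0.08,0],0.006],[0,[-0.0,-0.08,0],-0.003],[0,[-0.001,-0.08,0],-0.005],[0,[-0.0,-0.08,0],-0.006],[0,[-0.001,-0.08,0],-0.006],[0,[-0.001,-0.08,0],-0.008],[0,[-0.001,-0.08,0],-0.008],[0,[-0.001,-0.08,0],-0.01],[0,[-0.002,-0.08,0],-0.01],[0,[-0.001,-0.08,0],-0.011],[0,[-0.001,-0.08,0],-0.012],[0,[-0.002,-0.08,0],-0.012],[0,[-0.002,-0.08,0],-0.013],[0,[-0.002,-0.08,0],-0.015],[0,[-0.001,-0.08,0],-0.015],[0,[-0.003,-0.08,0],-0.017]]
line u -392.59073710306745
0.7 fwd [11.86502662 27.82046671 42.69054153]
```

```bash
python3 -m jog '[[0,[0.01,-0.08,0],0],[0,[0.005,-0.08,0],-0.003],[0,[0,-0.08,0],-0.005],[0,[0,-0.08,0],-0.006],[0,[-0.001,-0.08,0],-0.006],[0,[-0.001,-0.08,0],-0.008],[0,[-0.001,-0.08,0],-0.008],[0,[-0.001,-0.08,0],-0.01]]'
python3 - <<'E'
from path import *
plan(4,14)
E
```

```text
clock: 12.25
eef_pos: [618.1, -93.8, 108.0]
eef_rot: [3.142, -0.0, -0.28]
wrist_force: [0.1, -1.4, 2.4]
finger_gap: 0.5
finger_force: 1.5
s 91.15125927811553 to go 227.1836446190736 lateral 0.6782455710704439 yaw err deg -1.20170067977333 z 107.96665971094252 dir 72.7291183629947
[[0,[0.014,-0.079,0],-0.004],[0,[-0.001,-0.08,0],-0.01],[0,[-0.002,-0.08,0],-0.012],[0,[-0.001,-0.08,0],-0.013],[0,[-0.002,-0.08,0],-0.013],[0,[-0.002,-0.08,0],-0.014],[0,[-0.002,-0.08,0],-0.016],[0,[-0.002,-0.08,0],-0.016],[0,[-0.002,-0.08,0],-0.018],[0,[-0.002,-0.08,0],-0.018],[0,[-0.003,-0.08,0],-0.019],[0,[-0.002,-0.08,0],-0.018],[0,[-0.002,-0.08,0],-0.017],[0,[-0.002,-0.08,0],-0.015]]
line u -392.59073710306745
```

```bash
python3 -m jog '[[0,[0.01,-0.08,0],-0.005],[0,[0,-0.08,0],-0.01],[0,[-0.001,-0.08,0],-0.012],[0,[-0.001,-0.08,0],-0.013]]' && python3 -m jog '[[0,[-0.002,-0.08,0],-0.013],[0,[-0.002,-0.08,0],-0.014],[0,[-0.002,-0.08,0],-0.016]]' &&  python3 -m jog '[[0,[-0.002,-0.08,0],-0.016],[0,[-0.002,-0.08,0],-0.018],[0,[-0.002,-0.08,0],-0.018]]'
python3 - <<'E'
from path import *
plan(4,14)
n,s,cn=find("wrist","nut");v,u=np.nonzero(n);p=onz("wrist",np.c_[u,v],106,s)
d=p-s["eef_pos"][:2];y=s["eef_rot"][2];print(cn,"fwd",np.percentile(-d@[np.sin(y),-np.cos(y)],[1,50,99]),s["wrist_force"])
E
```

```text
clock: 12.65
eef_pos: [622.4, -78.4, 108.0]
eef_rot: [-3.142, -0.0, -0.154]
wrist_force: [0.5, -2.2, 2.2]
finger_gap: 0.1
finger_force: 1.6
clock: 12.95
eef_pos: [623.5, -66.5, 108.0]
eef_rot: [3.142, -0.0, -0.019]
wrist_force: [1.4, -2.7, 2.2]
finger_gap: 0.8
finger_force: 1.5
clock: 13.25
eef_pos: [622.9, -54.5, 108.0]
eef_rot: [3.142, -0.001, 0.145]
wrist_force: [0.6, -1.6, 2.8]
finger_gap: 0.5
finger_force: 1.5
s 131.25172340038884 to go 187.08318049680028 lateral -0.017053821852108412 yaw err deg -0.12318885048196589 z 108.03777938201763 dir 98.17700774485985
[[0,[-0.003,-0.079,0],-0.018],[0,[-0.002,-0.08,0],-0.018],[0,[-0.002,-0.08,0],-0.017],[0,[-0.002,-0.08,0],-0.015],[0,[-0.002,-0.08,0],-0.013],[0,[-0.001,-0.08,0],-0.012],[0,[-0.002,-0.08,0],-0.011],[0,[-0.001,-0.08,0],-0.009],[0,[-0.001,-0.08,0],-0.009],[0,[-0.001,-0.08,0],-0.007],[0,[-0.001,-0.08,0],-0.006],[0,[-0.001,-0.08,0],-0.006],[0,[-0.0,-0.08,0],-0.005],[0,[-0.001,-0.08,0],-0.006]]
line u -392.59073710306745
0.56 fwd [13.16681935 27.4677602  43.02749905] [ 0.61238035 -1.55156976  2.78036214]
```

Smooth, about 2–3 N. Continuing.

```bash
python3 -m jog '[[0,[-0.002,-0.08,0],-0.018],[0,[-0.002,-0.08,0],-0.018],[0,[-0.002,-0.08,0],-0.017],[0,[-0.002,-0.08,0],-0.015]]' && python3 -m jog '[[0,[-0.002,-0.08,0],-0.013],[0,[-0.001,-0.08,0],-0.012],[0,[-0.002,-0.08,0],-0.011],[0,[-0.001,-0.08,0],-0.009],[0,[-0.001,-0.08,0],-0.009]]' && python3 -m jog '[[0,[-0.001,-0.08,0],-0.007],[0,[-0.001,-0.08,0],-0.006],[0,[-0.001,-0.08,0],-0.006],[0,[0,-0.08,0],-0.005],[0,[-0.001,-0.08,0],-0.006]]'
python3 - <<'E'
from path import *
plan(5,18)
E
```

```text
clock: 13.75
eef_pos: [618.9, -39.2, 108.0]
eef_rot: [3.142, -0.0, 0.356]
wrist_force: [1.0, -1.5, 1.2]
finger_gap: 0.6
finger_force: 1.4
clock: 14.25
eef_pos: [610.0, -21.1, 107.9]
eef_rot: [3.142, -0.0, 0.526]
wrist_force: [0.6, -1.9, 1.5]
finger_gap: 0.8
finger_force: 1.3
clock: 14.75
eef_pos: [599.1, -4.2, 107.9]
eef_rot: [-3.142, 0.0, 0.62]
wrist_force: [0.7, -1.4, 1.4]
finger_gap: 0.7
finger_force: 1.2
s 187.41891955608276 to go 130.91598434110637 lateral 0.1173142552487647 yaw err deg 0.08277839094500308 z 107.94208054208137 dir 125.61028848560024
[[0,[0.001,-0.1,0],-0.007],[0,[-0.001,-0.1,0],-0.006],[0,[-0.001,-0.1,0],-0.006],[0,[-0.001,-0.1,0],-0.005],[0,[-0.001,-0.1,0],-0.006],[0,[-0.0,-0.1,0],-0.005],[0,[-0.001,-0.1,0],-0.005],[0,[-0.001,-0.1,0],-0.004],[0,[-0.0,-0.1,0],-0.004],[0,[-0.001,-0.1,0],-0.004],[0,[-0.001,-0.1,0],-0.004],[0,[-0.0,-0.1,0],-0.003],[0,[-0.001,-0.1,0],-0.003],[0,[-0.0,-0.1,0],-0.003],[0,[-0.001,-0.1,0],-0.003],[0,[0.0,-0.1,0],-0.002],[0,[-0.0,-0.1,0],-0.002],[0,[-0.0,-0.1,0],-0.002]]
line u -392.59073710306745
```

```bash
python3 -m jog '[[0,[0,-0.1,0],-0.007],[0,[-0.001,-0.1,0],-0.006],[0,[-0.001,-0.1,0],-0.006],[0,[-0.001,-0.1,0],-0.005],[0,[-0.001,-0.1,0],-0.006],[0,[0,-0.1,0],-0.005],[0,[-0.001,-0.1,0],-0.005],[0,[-0.001,-0.1,0],-0.004],[0,[0,-0.1,0],-0.004],[0,[-0.001,-0.1,0],-0.004]]' && python3 -m jog '[[0,[-0.001,-0.1,0],-0.004],[0,[0,-0.1,0],-0.003],[0,[-0.001,-0.1,0],-0.003],[0,[0,-0.1,0],-0.003],[0,[-0.001,-0.1,0],-0.003],[0,[0,-0.1,0],-0.002],[0,[0,-0.1,0],-0.002]]'
python3 - <<'E'
from path import *
plan(3,16)
n,s,cn=find("wrist","nut");v,u=np.nonzero(n);p=onz("wrist",np.c_[u,v],106,s)
d=p-s["eef_pos"][:2];y=s["eef_rot"][2];print(cn,"fwd",np.percentile(-d@[np.sin(y),-np.cos(y)],[1,50,99]),s["wrist_force"])
E
```

```text
clock: 15.75
eef_pos: [566.5, 33.7, 107.9]
eef_rot: [-3.142, -0.0, 0.783]
wrist_force: [2.5, -1.0, 2.1]
finger_gap: 0.3
finger_force: 1.1
clock: 16.45
eef_pos: [541.0, 57.7, 107.9]
eef_rot: [-3.142, 0.0, 0.845]
wrist_force: [0.9, -1.7, 1.1]
finger_gap: 0.2
finger_force: 1.1
s 272.50878684727786 to go 45.82611704991126 lateral 0.03172158966220729 yaw err deg 0.04310009865232393 z 107.93437225650939 dir 138.4835294137618
[[0,[0.0,-0.06,0],-0.001],[0,[0.0,-0.06,0],-0.001],[0,[0.0,-0.06,0],-0.001],[0,[0.0,-0.06,0],-0.001],[0,[-0.0,-0.06,0],-0.001],[0,[-0.0,-0.06,0],-0.0],[0,[-0.0,-0.06,0],-0.001],[0,[-0.0,-0.06,0],-0.0],[0,[-0.0,-0.06,0],-0.001],[0,[-0.0,-0.06,0],0.0],[0,[-0.0,-0.06,0],0.0],[0,[-0.0,-0.06,0],-0.0],[0,[-0.0,-0.06,0],0.0],[0,[-0.0,-0.06,0],0.0],[0,[-0.0,-0.06,0],0.0],[0,[0.0,-0.06,0],0.001]]
line u -392.59073710306745
0.57 fwd [10.9627235  27.48013189 42.20972156] [ 0.91759697 -1.65681703  1.13501318]
```

```bash
python3 -m jog '[[0,[0,-0.08,0],-0.001],[0,[0,-0.08,0],-0.001],[0,[0,-0.08,0],-0.001],[0,[0,-0.08,0],-0.001],[0,[0,-0.08,0],-0.001],[0,[0,-0.08,0],0],[0,[0,-0.08,0],-0.001],[0,[0,-0.08,0],-0.001]]' && python3 -m jog '[[0,[0,-0.04,0],-0.001],[0,[0,-0.04,0],0],[0,[0,-0.02,0],0],[0,[0,-0.02,0],0],[0,[0,-0.02,0],0]]' &&  python3 -m jog '[[0,[0,-0.01,0],0],[0,[0,-0.01,0],0],[0,[0,-0.01,0],0]]' && python3 -m jog '[[0,[0,-0.01,0],0],[0,[0,-0.01,0],0]]'
```

```text
clock: 17.35
eef_pos: [516.9, 78.6, 107.9]
eef_rot: [-3.142, -0.0, 0.867]
wrist_force: [1.3, -0.8, 0.5]
finger_gap: 0.4
finger_force: 0.8
clock: 17.85
eef_pos: [511.8, 82.9, 108.0]
eef_rot: [3.142, -0.0, 0.87]
wrist_force: [1.8, -0.9, 0.8]
finger_gap: 0.7
finger_force: 0.8
clock: 18.15
eef_pos: [510.6, 83.8, 107.9]
eef_rot: [-3.142, 0.0, 0.87]
wrist_force: [0.3, -0.8, 1.2]
finger_gap: 0.3
finger_force: 0.8
clock: 18.35
eef_pos: [509.8, 84.5, 107.9]
eef_rot: [-3.142, 0.0, 0.87]
wrist_force: [1.8, -0.9, 0.9]
finger_gap: 0.6
finger_force: 0.8
```

Run:
```python
from path import *
plan(1,2)
im=camera("wrist");cv2.imwrite("pics/w3.png",cv2.resize(im[100:300,100:400,::-1],(750,500)))
n,s,cn=find("wrist","nut");v,u=np.nonzero(n);p=onz("wrist",np.c_[u,v],106,s)
d=p-s["eef_pos"][:2];y=s["eef_rot"][2];print(cn,"fwd",np.percentile(-d@[np.sin(y),-np.cos(y)],[1,50,99]),s["wrist_force"],"nut t",np.median(p@T))
```

```text
s 313.5919705295138 to go 4.7429333676753345 lateral -0.07968401307018438 yaw err deg -0.1730277504666469 z 107.91994316792565 dir 139.68020053711479
[[0,[-0.002,-0.019,0],0.001],[0,[0.0,-0.02,0],0.0]]
line u -392.59073710306745
0.6 fwd [10.8700184  27.40441527 41.92143251] [ 0.7536702  -1.53228631  0.52795168] nut t -308.7868908212867
```

View pics/w3.png

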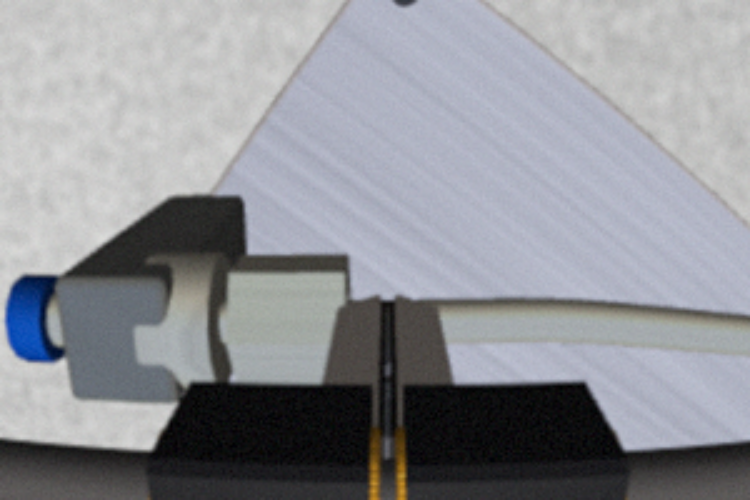

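The nut (225–350, 320) is almost at the shoulder (215), pushed by the finger (345). I'll creep on until the force rises.

```bash
for i in 1 2 3; do :; done; python3 -m jog '[[0,[0,-0.01,0],0],[0,[0,-0.01,0],0],[0,[0,-0.01,0],0],[0,[0,-0.01,0],0]]' && python3 -m jog '[[0,[0,-0.01,0],0],[0,[0,-0.01,0],0]]'
```

```text
clock: 18.9
eef_pos: [508.3, 85.8, 108.0]
eef_rot: [3.142, -0.0, 0.87]
wrist_force: [1.6, -1.2, 0.1]
finger_gap: 0.9
finger_force: 0.7
clock: 19.1
eef_pos: [507.5, 86.5, 107.9]
eef_rot: [-3.142, 0.0, 0.87]
wrist_force: [0.9, -0.6, 1.5]
finger_gap: 0.5
finger_force: 0.7
```

```bash
python3 -m jog '[[0,[0,-0.01,0],0],[0,[0,-0.01,0],0]]' && python3 -m jog '[[0,[0,-0.01,0],0],[0,[0,0,0],0]]'&& python3 -m jog '[[0,[0,-0.01,0],0],[0,[0,0,0],0]]'
```

```text
clock: 19.3
eef_pos: [506.8, 87.1, 108.0]
eef_rot: [3.142, -0.0, 0.87]
wrist_force: [2.4, -1.1, -0.2]
finger_gap: 0.6
finger_force: 0.9
clock: 19.5
eef_pos: [506.6, 87.3, 108.0]
eef_rot: [3.141, -0.0, 0.87]
wrist_force: [2.1, -2.3, 0.2]
finger_gap: 0.3
finger_force: 1.4
clock: 19.7
eef_pos: [506.4, 87.5, 108.1]
eef_rot: [3.141, -0.0, 0.87]
wrist_force: [3.3, -3.5, 0.9]
finger_gap: 0.9
finger_force: 2.1
```

```bash
python3 -m jog '[[0,[0,-0.01,0],0],[0,[0,-0.01,0],0],[0,[0,0,0],0]]'&& python3 -m jog '[[0,[0,-0.01,0],0],[0,[0,0,0],0],[0,[0,0,0],0]]'
python3 - <<'E'
from path import *
plan(1,1);s=read_state();print(s["eef_pos"],s["wrist_force"],np.array(s["eef_pos"][:2])@T)
im=camera("wrist");cv2.imwrite("pics/w4.png",cv2.resize(im[150:270,130:310,::-1],(720,480),interpolation=cv2.INTER_CUBIC))
E
```

```text
clock: 20.0
eef_pos: [506.0, 88.0, 108.4]
eef_rot: [3.14, -0.001, 0.87]
wrist_force: [5.4, -5.3, 3.3]
finger_gap: 0.8
finger_force: 3.4
clock: 20.3
eef_pos: [505.9, 88.1, 108.5]
eef_rot: [3.139, -0.001, 0.87]
wrist_force: [6.7, -7.3, 2.4]
finger_gap: 0.5
finger_force: 4.0
s 318.9978558824658 to go -0.6629519852766634 lateral -0.2515845742436062 yaw err deg -0.24899343386173892 z 108.48157031756361 dir 139.59701183941934
[[0,[-0.005,-0.02,0],0.002]]
line u -392.59073710306745
[505.85360578  88.1308419  108.48157032] [ 6.69423577 -7.32584575  2.39211032] -330.83335685142225
```

View pics/w4.png

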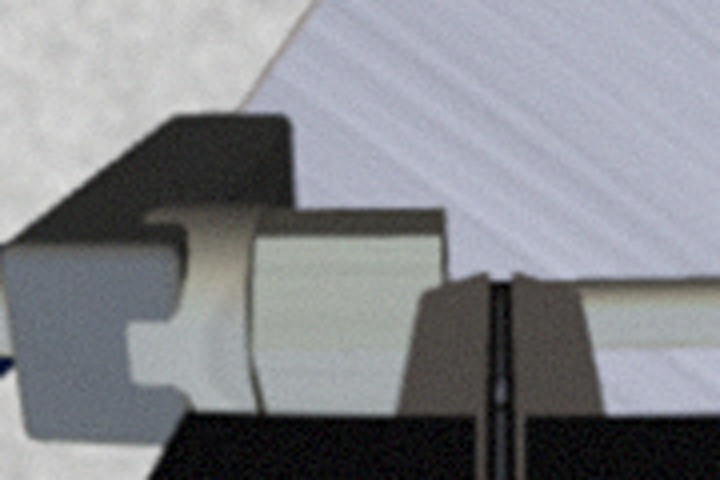

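The nut's face is flat on the shoulder (contact at 255, no gap). Back off, rise, go round behind the latch.

```bash
python3 -m jog '[[0,[0,0.05,0],0],[0,[0,0.06,0],0],[0,[0,0,0],0],[0,[0,0,-0.2],0],[0,[0,0,-0.5],0],[0,[0,0,-0.5],0],[0,[0,0,-0.5],0],[0,[0,0,-0.5],0],[0,[0,0,-0.5],0],[0,[0,0,-0.3],0],[0,[-0.2,0,0],0],[0,[-0.5,0,0],0],[0,[-0.5,0,0],0],[0,[-0.5,0,0],0],[0,[-0.5,0,0],0],[0,[-0.4,0,0],0],[0,[0,0,0],0]]'
python3 - <<'E'
from path import *
s=read_state();p=np.array(s["eef_pos"][:2]);print("t",p@T,"lat",p@U-ul,s["eef_pos"],s["joints"])
for cam in("side","scene"):
    m,_,c=find(cam,"nut") if cam=="side" else (None,0,0)
    if m is not None:
        v,u=np.nonzero(m);q=onz(cam,np.c_[u,v],98,s);print(cam,c,"nut t",np.median(q@T),"lat",np.median(q@U)-ul)
for cam in("side","scene","wrist"):
    camera(cam)
    for r in regions_of(cam,"latch_knob")[:2]:print(cam,round(r["conf"],2),np.round(r["rect"],1))
im=camera("wrist");cv2.imwrite("pics/w5.png",im[:,:,::-1])
E
```

```text
clock: 22.05
eef_pos: [423.7, -15.5, 257.5]
eef_rot: [-3.141, 0.0, 0.868]
wrist_force: [0.2, -0.8, 0.4]
finger_gap: 0.6
finger_force: 0.0
t -334.51431784012306 lat 132.0638031262332 [423.72678221 -15.46297863 257.51172995] [-1.22787919e-01 -2.65170980e-02  1.76981276e+00 -1.82519397e-04
  1.39889044e+00  5.79701139e-01]
side 0.73 nut t -303.5632273658355 lat -4.757971419542798
side 0.74 [223.3 165.2  11.6  33.3]
scene 0.5 [281.2 151.6  11.9  36.4]
wrist 0.89 [248.8 156.7  22.3  65.3]
```

View pics/w5.png

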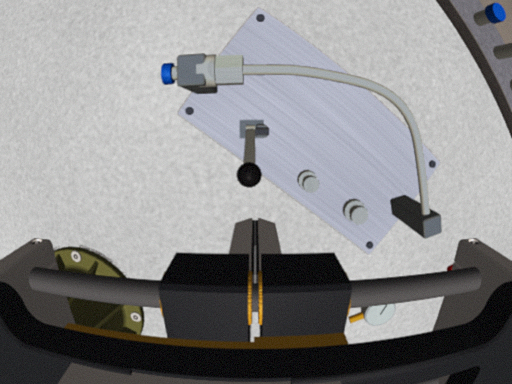

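Nut seated at t≈-303.6 (seat -304). The knob is at (249,175) and the fingertip at (255,222), directly behind it. I'll lower and sweep.

```bash
python3 -m jog '[[0,[0,-0.02,0.3],0],[0,[0,0,0.5],0],[0,[0,0,0.4],0],[0,[0,0,0.25],0],[0,[0,0,0],0],[0,[0.1,0,0],0],[0,[0.1,0,0],0],[0,[0.1,0,0],0],[0,[0.1,0,0],0],[0,[0.1,0,0],0],[0,[0.1,0,0],0]]' && python3 -m jog '[[0,[0.1,0,0],0],[0,[0.1,0,0],0],[0,[0.1,0,0],0],[0,[0.1,0,0],0],[0,[0.1,0,0],0],[0,[0.1,0,0],0],[0,[0.1,0,0],0],[0,[0.1,0,0],0]]'
python3 - <<'E'
from path import *
s=read_state();p=np.array(s["eef_pos"][:2]);print("t",p@T,"lat",p@U-ul,s["eef_pos"])
im=camera("side");cv2.imwrite("pics/s6.png",cv2.resize(im[110:230,170:350,::-1],(720,480),interpolation=cv2.INTER_CUBIC))
E
```

```text
clock: 23.6
eef_pos: [444.2, 9.7, 185.6]
eef_rot: [3.141, -0.0, 0.87]
wrist_force: [-0.6, -0.5, 0.3]
finger_gap: 0.5
finger_force: 0.5
clock: 24.4
eef_pos: [469.9, 40.2, 185.4]
eef_rot: [-3.142, 0.0, 0.87]
wrist_force: [-0.9, -0.9, -0.4]
finger_gap: 0.1
finger_force: 0.5
t -334.0859366527672 lat 59.7385882664467 [469.8916983   40.21640362 185.40160116]
```

View pics/s6.png

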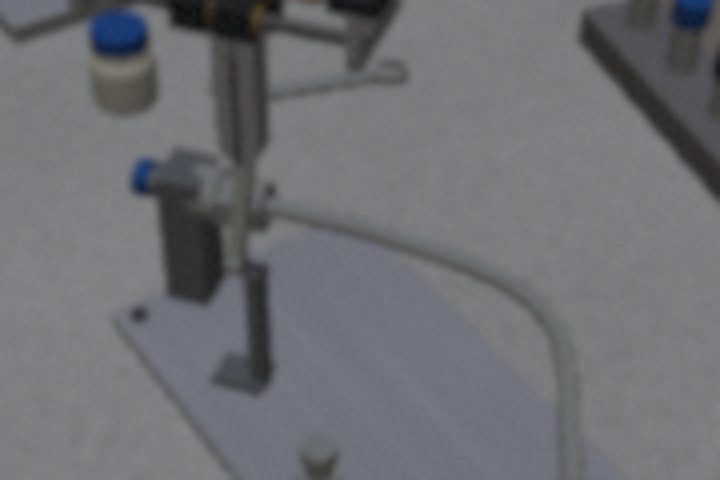

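```bash
python3 -m jog '[[0,[0.1,0,0],0],[0,[0.1,0,0],0],[0,[0.1,0,0],0],[0,[0.1,0,0],0],[0,[0.1,0,0],0],[0,[0.1,0,0],0],[0,[0.1,0,0],0]]' && python3 -m jog '[[0,[0.07,0,0.065],0],[0,[0.07,0,0.065],0],[0,[0.065,0,0.073],0],[0,[0.065,0,0.073],0],[0,[0.058,0,0.08],0],[0,[0.058,0,0.08],0]]' && python3 -m jog '[[0,[0.05,0,0.085],0],[0,[0.05,0,0.085],0],[0,[0.04,0,0.09],0],[0,[0.04,0,0.09],0],[0,[0.03,0,0.09],0],[0,[0.03,0,0.09],0],[0,[0.02,0,0.08],0]]'
python3 - <<'E'
from path import *
s=read_state();p=np.array(s["eef_pos"][:2]);print("t",p@T,"lat",p@U-ul,s["eef_pos"])
im=camera("side");cv2.imwrite("pics/s7.png",cv2.resize(im[110:230,170:350,::-1],(720,480),interpolation=cv2.INTER_CUBIC))
E
```

```text
clock: 25.15
eef_pos: [492.4, 67.0, 185.3]
eef_rot: [-3.141, 0.0, 0.87]
wrist_force: [-0.3, -1.8, -0.7]
finger_gap: 0.4
finger_force: 0.8
clock: 25.75
eef_pos: [504.8, 81.6, 163.2]
eef_rot: [-3.142, 0.0, 0.87]
wrist_force: [-0.9, -0.5, 0.3]
finger_gap: 0.5
finger_force: 0.3
clock: 26.45
eef_pos: [513.1, 91.5, 132.7]
eef_rot: [-3.142, 0.0, 0.87]
wrist_force: [0.2, -0.3, 0.4]
finger_gap: 0.8
finger_force: 0.3
t -334.23290046129216 lat -7.309845229716643 [513.10525965  91.48370944 132.74761056]
```

View pics/s7.png

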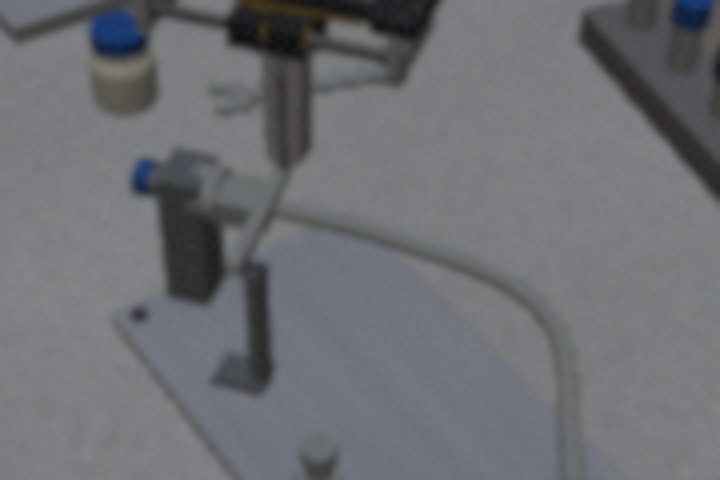

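The bar is almost level under the fingertip (285,165). Press down the rest.

```bash
python3 -m jog '[[0,[0.02,0,0.08],0],[0,[0,0,0.08],0],[0,[0,0,0.06],0],[0,[0,0,0.04],0]]' && python3 -m jog '[[0,[0,0,0.04],0],[0,[0,0,0.02],0],[0,[0,0,0.02],0]]' && python3 -m jog '[[0,[0,0,0.02],0],[0,[0,0,0.02],0],[0,[0,0,0],0]]'
```

```text
clock: 26.9
eef_pos: [513.7, 92.2, 119.9]
eef_rot: [-3.142, 0.0, 0.87]
wrist_force: [-0.2, 0.8, 0.4]
finger_gap: 0.8
finger_force: 0.3
clock: 27.2
eef_pos: [513.9, 92.2, 116.8]
eef_rot: [3.141, -0.0, 0.87]
wrist_force: [-5.4, 0.4, 14.6]
finger_gap: 0.4
finger_force: 7.3
clock: 27.5
eef_pos: [514.1, 92.2, 116.4]
eef_rot: [3.14, -0.001, 0.87]
wrist_force: [-10.8, -1.7, 24.4]
finger_gap: 0.8
finger_force: 12.5
```

```bash
python3 -m jog '[[0,[0,0,-0.06],0],[0,[0,0,-0.1],0],[0,[0,0,-0.3],0],[0,[0,0,-0.5],0],[0,[0,0,-0.5],0],[0,[-0.3,0.2,-0.3],0],[0,[-0.5,0.3,0],0],[0,[-0.5,0.3,0],0],[0,[-0.3,0,0],0],[0,[0,0,0],0],[0,[0,0,0],0]]'
python3 - <<'E'
from path import *
s=read_state();m,_,c=find("side","nut");v,u=np.nonzero(m);q=onz("side",np.c_[u,v],98,s);print(c,"nut t",np.median(q@T))
im=camera("wrist");cv2.imwrite("pics/w8.png",cv2.resize(im[0:200,100:400,::-1],(750,500),interpolation=cv2.INTER_CUBIC))
for r in regions_of("wrist","latch_knob")[:1]:
    print(r["conf"],r["rect"]);v,u=np.nonzero(r["pixels"]);q=onz("wrist",np.c_[u,v],112,s);print("knob/latch t",np.median(q@T),"lat",np.percentile(q@U-ul,[0,50,100]))
E
```

```text
clock: 28.6
eef_pos: [492.7, 5.6, 202.3]
eef_rot: [3.142, -0.0, 0.87]
wrist_force: [0.1, 0.7, 0.2]
finger_gap: 0.6
finger_force: 0.0
0.57 nut t -298.51260261457014
0.69 [206.2, 142.2, 21.8, 122.0]
knob/latch t -329.46248566787574 lat [-36.38889163  15.04765967  77.19493538]
```

View pics/w8.png

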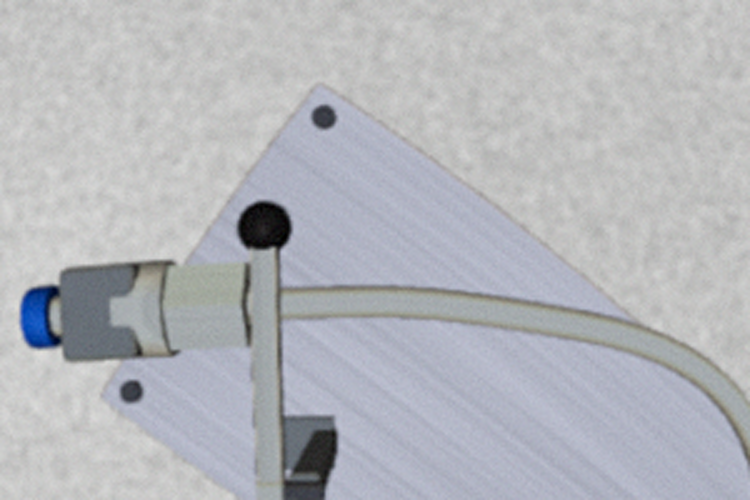

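The latch lies across the tube behind the nut: knob at (265,225), nut flush on the shoulder at (170,310). The far edge of the ball projects to lat -36 against -38 expected, so it is closed, and the robot is clear.

```bash
python3 -c "
from cell import *
print(sign_off())"
```

```text
the job is handed in; nothing more can be done
None
```

I slid the nut home against the port's shoulder, closed the latch across the tube behind it, and handed the job in at about 29 s with the robot clear; the hand-in returned no verdict.

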